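# Back off the left-hand clamp nut with the socket key

## Task

Release the aluminium panel on the plywood fixture: take the red-handled T key from its mat, fit it fully over the square brass nut of the blue clamp, feeling gently for the flats, and turn it clockwise (the thread is left-handed, so clockwise loosens) until the foot is all the way up at the end of its travel, without forcing it. Then lift the key off and stand it upright back on its mat, let go, and leave everything else where it is.

Things in the scene. Friction and masses are not known exactly. Their poses are not given: they have to be found in the camera images.
- fixture: Plywood block 200 x 150 x 58 mm, fixed, with a 3 mm aluminium panel and a blue bridge clamp. Origin on the bench below the nut's axis, z up; block from -60 to 140 mm in its x, -70 to 80 in its y. The clamp's flat arm (x -25 to 25, y -27 to 71, top 114 mm above the bench) carries the nut; nothing stands higher but the nut and a 3 mm screw head at y = 58.
- nut_top (a point): Centre of the top of the brass nut, on its axis, 132 mm above the bench; axes of the fixture, NOT turning with the nut. Nut 18 mm high: lower 12 mm a 22 mm square, above it a round centring head of 24 mm tapering to 19. Flats start 0 to 1.2 rad clockwise (from above) of the fixture's axes (unmeasured). Hard stops: 2.0 rad clockwise, 0.25 anticlockwise (wrong way). Needs 0.15 N m; keeps its height.
- foot_under (a point): Centre of the underside of the steel clamp foot (26 mm disc) under the arm, below the nut. It rises 2.5 mm per rad that the nut is turned clockwise. It starts 64.25 to 67.25 mm above the bench, pressed into a black rubber buffer whose top is at 67.25 mm, and is 69.25 mm above the bench when the nut is at its stop.
- key: T key, about 300 g, upright on the mat. Origin: centre of the socket's open lower rim; z up, x along the handle. Steel socket 38 mm square outside, 28 high; opening 26 square (sides along x, y), 20 deep. Fully fitted, the rim sits on the clamp arm, 18 mm below nut_top. It drops on when the flats agree within about 0.12 rad, at any quarter turn; 0.2 rad of play either way. Press it under 15 N, turn it under 0.35 N m.
- key_handle (a point): Centre of the key's red bar handle, 88 mm above the key's origin: 90 mm (along key x) x 14 mm (y) x 24 mm (z), flat-sided, on a 16 mm round shank; axes those of the key.
- mat: Black rubber mat, 150 x 150 x 4 mm, fixed on the bench. Origin at the centre of its underside, z up; the key stands near its centre.
- washer: Bystander: brass washer disc, 24 dia x 8, lying at a corner of the mat (mm); origin in its middle, at the underside.
- tape: Bystander: yellow tape core ring, 52 dia x 18, lying on the panel of the fixture (mm); origin in its middle, at the underside.
- tin: Bystander: small white cup, 52 dia x 45 (mm); origin in its middle, at the underside.
- driver: Bystander: screwdriver with green handle, 180 long (mm); origin in its middle, at the underside.
- cartridge: Bystander: white and blue glue cartridge lying down, about 210 long, 40 dia (mm); origin in its middle, at the underside.
- mallet: Bystander: hammer with wooden handle, 260 long (mm); origin in its middle, at the underside.
- offcut: Bystander: bent aluminium offcut, 70 x 40 x 35 (mm); origin in its middle, at the underside.

How it is judged:
By the outcome, as a careful person would: the job done as asked, in the order asked, and still so for the second after the job is handed in, with the robot touching nothing.
It also fails if it takes over 72 s, if anything falls off the work surface, if the arm or the gripper's body presses on something with over 40 N, if the wrist force passes 120 N, or if a joint passes its speed limit or range.

## Robot

A 7-joint arm with a two-finger parallel gripper is mounted at the origin on the work surface. World frame = base frame: x ahead of the robot, y to its left, z up, the work surface at z = 0. Lengths are in m, angles in rad, forces in N, time in s.
With the tool pointing down it reaches from about 0.35 to 0.9 m from the base axis. Payload 8.1 kg.
Tool frame: the origin (TCP) lies between the finger pads; the fingertips stand r.tip_reach ahead of it and the grasp point (between the pads) lies 8 mm behind it (r.tip_reach is the distance from the TCP to the fingertips, in m); z points along the fingers, y is the line along which they close (so a half turn about z gives the same grasp; the last joint's range is limited). The gripper opens to 85 mm and grips with 20 to 120 N. Pads are 22 mm wide; open, the fingers measure 114 mm over their backs; the gripper's body (76 mm by 85 mm) begins 54 mm behind the grasp point. The pads swing forward as they close: fully open they stand 13 mm farther back than shut.
Start: joints at [-1.304, 0.434, 0.025, 1.573, -0.012, 1.134, -0.075], TCP at [0.226, 0.583, 0.242] pointing down, gripper open.
Joint ranges: [-2.62, 2.62], [-0.44, 2.09], [-1.27, 1.32], [0.08, 2.57], [-1.32, 4.46], [0.12, 2], [-2.74, 2.74]. Speed limits (rad/s): [2.22, 2.22, 3.01, 3.01, 3.14, 3.14, 3.14].

## Interface

Orientations are given as a unit quaternion [x, y, z, w].
In Python, from workcell import r gives the robot as it stands. Calls block until the motion is done:
- r.reach(position, orientation): joint-space move of the TCP to a pose.
- r.move_straight(position, rot=None, feed=0.15, contact_N=None): straight line of the TCP; rot=None keeps the orientation; feed is the mean speed in m/s. With contact_N (N) it stops when the force on the tool has changed by that much, and returns True; else False.
- r.move_joints(angles): joint-space move.
- r.grip(opening, f_grip=None): opening from 0.0 (shut) to 1.0 (fully open); f_grip is the grip in N (None keeps the last); returns when the fingers have stopped.
- r.wait(seconds).
- r.inverse_kinematics(position, orientation): joint angles nearest the present ones, or None.
- r.get_obs(): the state.
- r.read_camera(name): name is "scene" or "top" or "wrist"; returns the picture (480x640x3 uint8, red, green, blue); there is no depth.
- r.get_calibration(name): a dict with "camera_matrix" (3x3 intrinsics, pixels), "rvec" (rotation vector, rad) and "tvec" (3), from world to camera coordinates, as OpenCV has them; the wrist camera has in their place "tool_from_camera" (4x4, takes a point from camera to tool coordinates, whose origin is the TCP and whose axes are the flange's). Camera axes: x right, y down, z forward; pixel columns grow to the right and rows downward; lengths in m; the calibration is good to about 2 mm. A picture is of the moment at which its call begins: read the wrist's pose just before it. get_calibration takes no time and is no camera call.
A pose or a line that the arm cannot do raises r.IKError and nothing moves.
- r.finish_job(): hands the job in; it is judged then, once.
The state is a dict: "clock": time; "q": joint angles; "qd": joint speeds; "joint_torque": joint torques, N m; "tool_pos": TCP position; "tcp_rot": TCP orientation; "ft_force": force on the tool from outside, world axes, zero at the start; "ft_torque": the same for the moment, N m; "finger_gap": opening from 0.0 (shut) to 1.0 (fully open); "gripper_force": force on a finger pad.
Only numpy, scipy, OpenCV 4.12 (cv2) and the standard library are available. Lean on these libraries where they do the work, as an engineer would, in place of code of your own. Each camera call takes 0.05 s, during which the arm holds its last target. There are 200 camera calls.

## Working session

There is one attempt and no reset: what is moved stays moved. The work goes in short steps, each a Python script; the robot and the scene stay as the last script left them, time stands still between calls to the robot, and variables do not carry over. Pictures are saved under pics/ and viewed, at most 10 in all, crops included, and the job is handed in when it is done.

```bash
mkdir -p pics; ls; python3 - <<'E'
from workcell import r
import cv2,numpy as np
o=r.get_obs(); print(o['clock'],o['tool_pos'],o['tcp_rot'],r.tip_reach,o['finger_gap'])
for n in("scene","top","wrist"):
    im=r.read_camera(n); cv2.imwrite(f'pics/{n}0.png',im[:,:,::-1]); c=r.get_calibration(n); print(n,{k:np.round(v,3).tolist() for k,v in c.items()})
E
```

```text
pics
0.0 [0.22577339 0.58227922 0.24154898] [ 1.83891298e-01  9.82946288e-01 -7.61717238e-04 -7.32488670e-05] 0.011 0.9994554742188894
scene {'camera_matrix': [[541.154, 0.0, 322.337], [0.0, 541.154, 237.161], [0.0, 0.0, 1.0]], 'rvec': [2.008, 1.155, -0.528], 'tvec': [-0.243, -0.203, 1.731]}
top {'camera_matrix': [[489.944, 0.0, 320.885], [0.0, 489.944, 236.857], [0.0, 0.0, 1.0]], 'rvec': [2.13, -2.186, 0.076], 'tvec': [0.025, 0.522, 1.34]}
wrist {'camera_matrix': [[403.485, 0.0, 319.34], [0.0, 403.485, 239.805], [0.0, 0.0, 1.0]], 'tool_from_camera': [[-0.001, -0.946, -0.323, 0.082], [1.0, -0.001, 0.001, -0.0], [-0.001, -0.323, 0.946, -0.131], [0.0, 0.0, 0.0, 1.0]]}
```

View pics/top0.png

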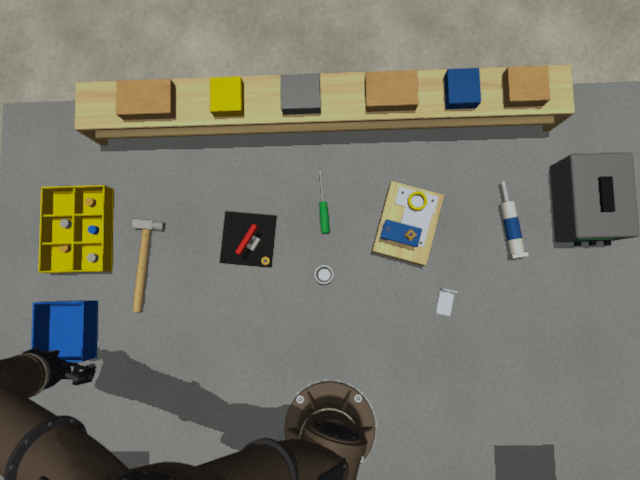

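View pics/scene0.png

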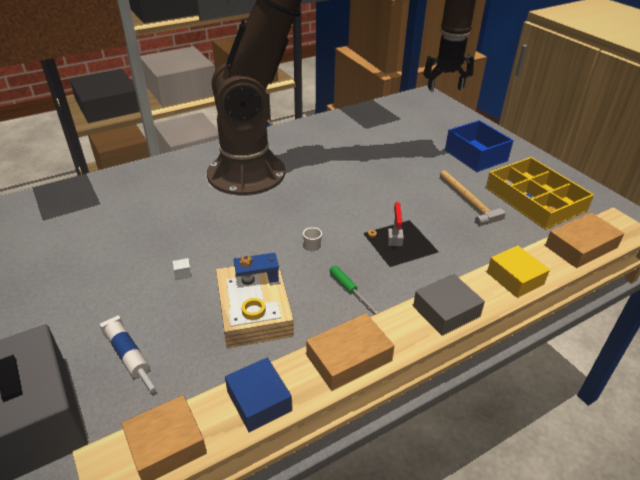

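```bash
cat > h.py <<'E'
from workcell import r
import cv2,numpy as np
from scipy.spatial.transform import Rotation as Ro
def quat(a): return (Ro.from_euler('z',a)*Ro.from_euler('x',np.pi)).as_quat()
def cam(n):
    """picture, K, R, t  (world->camera)"""
    c=r.get_calibration(n)
    if n=='wrist':
        o=r.get_obs(); T=np.eye(4); T[:3,:3]=Ro.from_quat(o['tcp_rot']).as_matrix(); T[:3,3]=o['tool_pos']
        W=np.linalg.inv(T@np.array(c['tool_from_camera'])); R,t=W[:3,:3],W[:3,3]
    else: R=cv2.Rodrigues(np.array(c['rvec'],float))[0]; t=np.array(c['tvec'],float).ravel()
    return r.read_camera(n),np.array(c['camera_matrix']),R,t
def cast(px,z,C):
    _,K,R,t=C; px=np.atleast_2d(px).astype(float)
    d=np.c_[px,np.ones(len(px))]@np.linalg.inv(K).T@R; o=-R.T@t
    return (o+d*((z-o[2])/d[:,2])[:,None])[:,:2]
def proj(P,C):
    _,K,R,t=C; p=(np.atleast_2d(P)@R.T+t)@K.T; return p[:,:2]/p[:,2:]
def blob(m):
    n,l,s,_=cv2.connectedComponentsWithStats(m.astype(np.uint8)); i=1+s[1:,4].argmax(); return l==i
def px(m): return np.argwhere(m)[:,::-1]
def hsv(im): return np.moveaxis(cv2.cvtColor(im,cv2.COLOR_RGB2HSV).astype(int),2,0)
def red(im):
    h,s,v=hsv(im); return blob(((h<6)|(h>174))&(s>150)&(v>70))
def rect(p):
    (c,(w,h),_)=q=cv2.minAreaRect(p.astype(np.float32)*1000); b=cv2.boxPoints(q); e=[b[1]-b[0],b[2]-b[1]]; e=max(e,key=np.linalg.norm)
    return np.array(c)/1000,sorted((w,h)),np.arctan2(e[1],e[0])
def show(im,n,box=None,k=1):
    if box: im=im[box[1]:box[3],box[0]:box[2]]
    cv2.imwrite('pics/'+n,cv2.resize(im[:,:,::-1],None,fx=k,fy=k,interpolation=cv2.INTER_CUBIC))
def st(): o=r.get_obs(); return round(o['clock'],2),np.round(o['tool_pos'],4),np.round(o['ft_force'],2),np.round(o['ft_torque'],3),round(o['finger_gap'],3),np.round(o['q'][6],3)
E
python3 - <<'E'
from h import *
C=cam('top'); im=C[0]
k=rect(cast(px(red(im)),.1,C)); print('key',k)
h,s,v=hsv(im); m=(h>105)&(h<125)&(s>120)&(v>50); m[:, :360]=0; m[:,450:]=0; m[:190]=0;m[270:]=0
f=rect(cast(px(blob(m)),.114,C)); print('arm',f)
print('nut approx',cast([(412,236)],.13,C),'washer',cast([(265,261)],.012,C))
a=k[2]; 
if np.sin(a)<0: a+=np.pi
for b in (a,a+np.pi):
  for p in ([*k[0],.25],[*cast([(412,236)],.13,C)[0],.3]):
    print(b,r.inverse_kinematics(p,quat(b)))
E
```

```text
key (array([0.51575885, 0.20804323]), [16.76116943359375, 92.27082824707031], np.float32(-0.5729024))
arm (array([ 0.51848688, -0.19903995]), [48.97892761230469, 96.28604125976562], np.float32(1.2851801))
nut approx [[ 0.50820972 -0.22524885]] washer [[0.46016664 0.17011873]]
2.5686903 [-0.6795155   0.31644025  0.26321828  1.74902953 -0.09154045  1.08806956
  0.61166772]
2.5686903 [-0.39810219  0.38447752  1.01302077  1.71091839 -0.34332715  1.23867498
  1.69425684]
5.7102833 [-1.25675531  0.50829081  1.16276969  1.78981671 -0.503618    1.18282875
 -2.08366549]
5.7102833 [-0.47252223  0.44401558  1.16461694  1.71505219 -0.42615258  1.2684326
 -1.35554758]
```

```bash
python3 - <<'E'
from h import *
r.move_joints([0.42,0.4,0,1.65,0,1.15,0.9])
print(st(), Ro.from_quat(r.get_obs()['tcp_rot']).as_matrix()[:,0])
r.reach([.508,-.225,.235],quat(2.57)); r.wait(.3); print(st(),np.round(r.get_obs()['q'],2))
C=cam('wrist'); import pickle; pickle.dump(C,open('nut.pkl','wb')); show(C[0],'nut.png',(200,120,440,340),3)
E
```

```text
(3.38, array([ 0.5047, -0.2826,  0.2343]), array([ 0.41,  0.05, -0.62]), array([-0.005,  0.005, -0.007]), 0.997, np.float64(0.9)) [-0.4620458   0.88566529  0.04594199]
(4.12, array([ 0.508 , -0.2257,  0.2348]), array([-0.18, -0.01, -0.21]), array([-0.009, -0.014, -0.04 ]), 1.002, np.float64(1.27)) [ 0.42  0.34 -0.13  1.75  0.05  1.06  1.27]
```

View pics/nut.png

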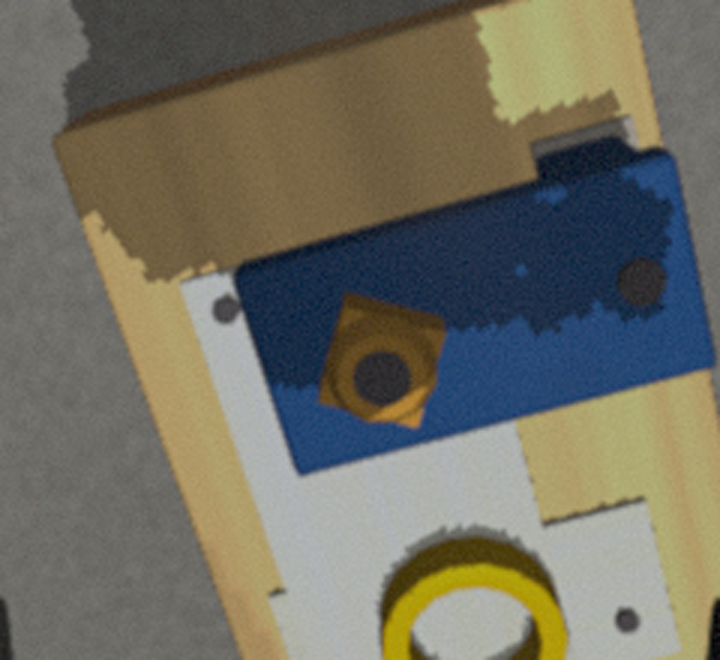

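```bash
python3 - <<'E'
from h import *
import pickle; C=pickle.load(open('nut.pkl','rb'))
f=lambda x,y:(x/3+200-1/3,y/3+120-1/3)
for za in(.114,.126):
  A=cast([f(345,293),f(447,322)],za,C);B=cast([f(422,430),f(320,402)],.126,C);P=np.r_[A,B]
  e=np.roll(P,-1,0)-P; an=np.arctan2(e[:,1],e[:,0]); print(za,P.mean(0),np.linalg.norm(e,axis=1).round(4),np.round((an+.286)%(np.pi/2),3))
print('top',cast([f(382,377)],.132,C))
h,s,v=hsv(C[0]); m=(h>100)&(h<128)&(s>120); m=blob(m)
print('arm',rect(cast(px(m),.114,C)))
# now key
r.move_joints([-.35,.34,0,1.75,.05,1.06,.9]); 
try:r.reach([.516,.208,.26],quat(2.57))
except r.IKError: print('ik')
r.wait(.3);print(st(),np.round(r.get_obs()['q'],2))
C=cam('wrist');show(C[0],'key.png')
print('key',rect(cast(px(red(C[0])),.104,C)))
E
```

```text
0.114 [ 0.51259382 -0.22193486] [0.0231 0.0212 0.0227 0.0213] [0.996 1.011 0.996 1.033]
0.126 [ 0.5110131  -0.22114703] [0.022  0.0246 0.0227 0.0246] [0.996 1.087 0.996 1.061]
top [[ 0.51167324 -0.22207901]]
arm (array([ 0.51449542, -0.19982556]), [54.544044494628906, 95.79695892333984], np.float32(1.2772818))
(6.26, array([0.5163, 0.2067, 0.2597]), array([-0.09,  0.08,  0.02]), array([-0.01 , -0.059, -0.026]), 1.001, np.float64(0.526)) [-0.49  0.31  0.02  1.72 -0.01  1.11  0.53]
key (array([0.51296045, 0.20830313]), [14.421195030212402, 91.18309783935547], np.float32(-0.5672616))
```

View pics/key.png

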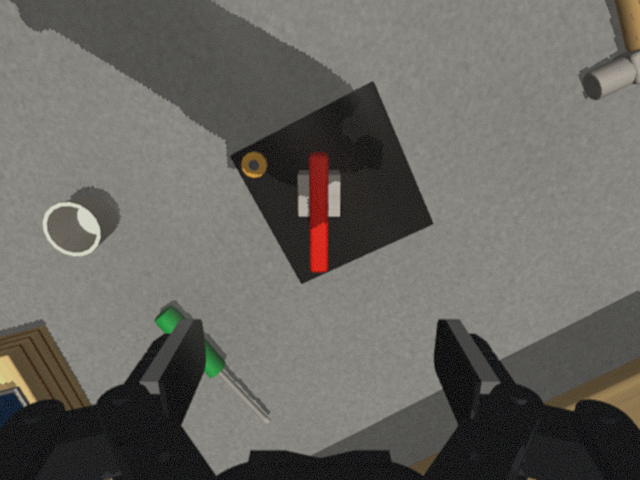

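```bash
python3 - <<'E'
from h import *
r.reach([.513,.2083,.125],quat(2.574))
r.move_straight([.513,.2083,.0935],feed=.06); print(st())
r.grip(0.0,60); print(st())
r.move_straight([.513,.2083,.21],feed=.15); r.wait(.2); print(st())
C=cam('wrist');show(C[0],'held.png')
q=r.get_obs()['q']; q[0]+=.9; q[6]-=.1; r.move_joints(q)
r.reach([.512,-.222,.26],quat(3.86)); r.wait(.2); print(st(),np.round(r.get_obs()['q'],2))
C=cam('wrist');show(C[0],'over.png')
E
```

```text
(7.58, array([0.513 , 0.2083, 0.0934]), array([ 0.05, -0.08,  0.38]), array([ 0.059,  0.014, -0.013]), 1.001, np.float64(0.524))
(8.23, array([0.5131, 0.2083, 0.0938]), array([-0.34, -0.29,  5.  ]), array([-0.184,  0.173,  0.059]), 0.149, np.float64(0.524))
(9.36, array([0.5125, 0.2081, 0.209 ]), array([-1.29,  0.51, -2.62]), array([ 0.002, -0.035,  0.05 ]), 0.151, np.float64(0.526))
(13.12, array([ 0.512 , -0.222 ,  0.2599]), array([ 0.07,  0.08, -2.63]), array([ 0.118, -0.061,  0.02 ]), 0.149, np.float64(2.434)) [ 0.67  0.36 -0.48  1.68  0.18  1.14  2.43]
```

View pics/over.png

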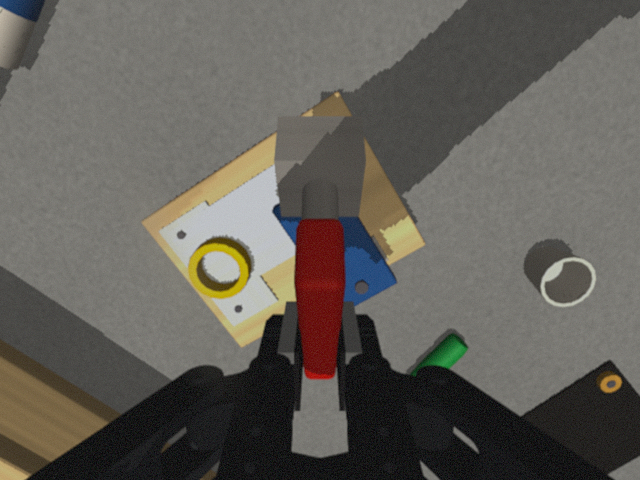

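```bash
python3 - <<'E'
from h import *
r.move_straight([.512,-.222,.236],feed=.06)
c=r.move_straight([.512,-.222,.2035],feed=.02,contact_N=5); r.wait(.1); print(c,st())
E
```

```text
False (15.59, array([ 0.5121, -0.222 ,  0.2036]), array([ 0.44, -0.88, -2.3 ]), array([ 0.05 , -0.084, -0.021]), 0.146, np.float64(2.404))
```

```bash
python3 - <<'E'
from h import *
c=r.move_straight([.512,-.222,.2005],feed=.01,contact_N=4); print(c,st())
p=r.get_obs()['tool_pos']; r.move_straight([.512,-.222,p[2]+.0005],feed=.01); print(st())
q0=r.get_obs()['q']; 
for i in range(1,9):
    q=q0.copy(); q[6]-=.05*i; r.move_joints(q); s=st(); print(s[0],s[2],s[3],s[5],s[1])
    if abs(s[3][2])>.28: break
C=cam('wrist');show(C[0],'fit.png')
E
```

```text
False (16.04, array([ 0.512 , -0.222 ,  0.2004]), array([-0.29, -0.39, -3.  ]), array([ 0.045, -0.067,  0.034]), 0.151, np.float64(2.402))
(16.29, array([ 0.5121, -0.222 ,  0.201 ]), array([-0.06,  0.23, -2.13]), array([ 0.064, -0.121,  0.026]), 0.147, np.float64(2.402))
16.54 [ 0.21 -0.87 -3.49] [ 0.03  -0.026  0.031] 2.353 [ 0.5121 -0.222   0.201 ]
16.79 [-0.2   0.42 -3.59] [ 0.055 -0.097 -0.044] 2.304 [ 0.5121 -0.222   0.201 ]
17.04 [ 0.18 -0.42 -3.1 ] [ 0.045 -0.082  0.036] 2.254 [ 0.512 -0.222  0.201]
17.29 [-0.28  0.14 -2.66] [ 0.09  -0.053 -0.019] 2.205 [ 0.512 -0.222  0.201]
17.54 [-1.05 -0.12 -3.9 ] [ 0.097 -0.079  0.011] 2.155 [ 0.5121 -0.222   0.201 ]
17.79 [ 0.31 -0.6  -2.76] [ 0.039 -0.069  0.036] 2.105 [ 0.5121 -0.222   0.201 ]
18.04 [-0.16 -0.21 -2.41] [ 0.006 -0.097 -0.013] 2.055 [ 0.5121 -0.222   0.201 ]
18.29 [-0.83 -0.47 -2.72] [ 0.052 -0.077  0.001] 2.005 [ 0.5121 -0.222   0.201 ]
```

View pics/fit.png

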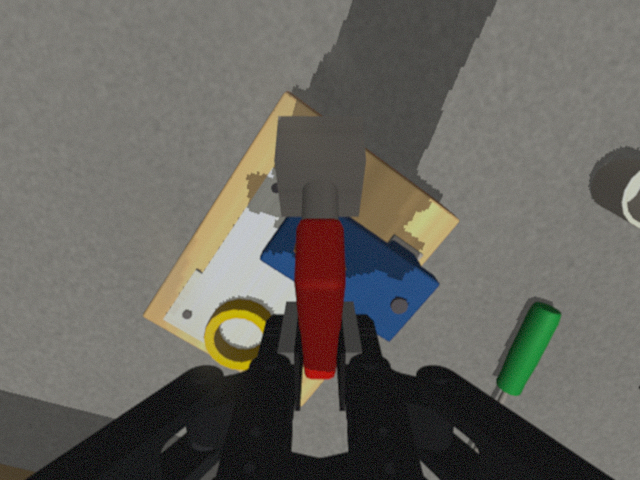

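```bash
python3 - <<'E'
from h import *
r.move_straight([.512,-.222,.27],feed=.15); print(st(),Ro.from_quat(r.get_obs()['tcp_rot']).as_matrix().round(3))
C=cam('scene'); p=proj([[.512,-.222,.25]],C)[0].astype(int); print(p)
a=C[0][p[1]-80:p[1]+100,p[0]-90:p[0]+90]; a=cv2.resize(a,None,fx=2.2,fy=2.2)
b=cv2.imread('pics/held.png')[:,:,::-1]; b=cv2.resize(b[80:400,200:440],(297,396)); show(np.hstack([a,b]),'cmp.png')
E
```

```text
(18.95, array([ 0.5116, -0.222 ,  0.2694]), array([-0.29,  0.07, -2.81]), array([ 0.016, -0.025, -0.031]), 0.152, np.float64(2.039)) [[-0.95  -0.314 -0.   ]
 [-0.314  0.95  -0.   ]
 [ 0.     0.    -1.   ]]
[241 216]
```

View pics/cmp.png

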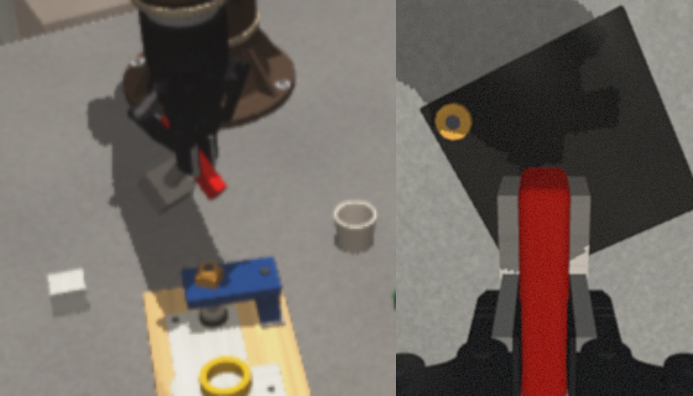

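```bash
python3 - <<'E'
from h import *
def ext(im):
    h,s,v=hsv(im); m=((h<6)|(h>174))&(s>150)&(v>50); m=blob(m); p=px(m); w=m.sum(1); return p.min(0),p.max(0),w[[225,260,300,350,370,400,430]]
print('held',ext(cv2.imread('pics/held.png')[:,:,::-1]))
print('fit',ext(cv2.imread('pics/fit.png')[:,:,::-1]))
r.grip(0.0,20); r.wait(.5); print(st()); C=cam('wrist'); print(ext(C[0])); show(C[0],'sw.png')
E
```

```text
held (array([299, 215]), array([340, 449]), array([38, 40, 39, 38, 37, 36, 35]))
fit (array([295, 219]), array([344, 378]), array([44, 48, 45, 34, 30,  0,  0]))
(19.72, array([ 0.512, -0.222,  0.27 ]), array([-0.28,  0.32, -2.61]), array([ 0.035, -0.092,  0.045]), 0.15, np.float64(2.039))
(array([295, 219]), array([344, 378]), array([42, 48, 46, 33, 30,  0,  0]))
```

```bash
python3 - <<'E'
from h import *
im=cv2.imread('pics/sw.png')[:,:,::-1]
g=im[:,:,0].astype(float); 
for c in((312,328),(280,296),(344,358)):
    p=cv2.GaussianBlur(g[:,c[0]:c[1]].mean(1).reshape(-1,1),(1,7),1.5).ravel(); d=np.diff(p); 
    print(c,[(i,round(d[i],1)) for i in range(90,400) if abs(d[i])>1.5 and abs(d[i])==abs(d[max(0,i-3):i+4]).max()])
show(im,'sw_c.png',(240,80,400,400),1.8)
E
```

```text
(312, 328) [(111, np.float64(3.3)), (116, np.float64(-4.1)), (220, np.float64(5.9)), (280, np.float64(2.4)), (288, np.float64(-3.2)), (371, np.float64(15.6)), (379, np.float64(-11.9))]
(280, 296) [(96, np.float64(5.3)), (107, np.float64(2.5)), (116, np.float64(-22.6)), (216, np.float64(-8.6)), (235, np.float64(14.3)), (276, np.float64(-3.7)), (287, np.float64(2.8)), (295, np.float64(3.5)), (301, np.float64(-19.3)), (313, np.float64(-10.4)), (351, np.float64(5.6)), (355, np.float64(-6.6)), (363, np.float64(-4.4))]
(344, 358) [(216, np.float64(-11.4)), (229, np.float64(2.2)), (276, np.float64(16.1)), (301, np.float64(-19.8)), (313, np.float64(-4.3)), (351, np.float64(6.6)), (356, np.float64(-7.1)), (363, np.float64(-5.2))]
```

View pics/sw_c.png

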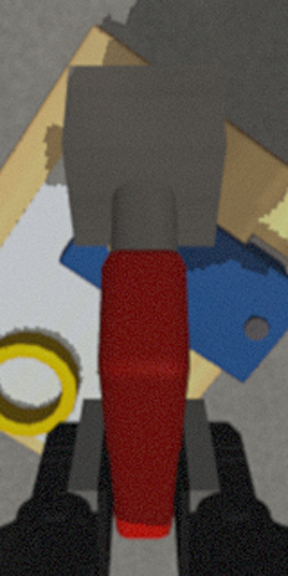

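```bash
python3 - <<'E'
from h import *
from scipy.optimize import least_squares
c=r.get_calibration('wrist'); K=np.array(c['camera_matrix']); M=np.linalg.inv(np.array(c['tool_from_camera']))
k=np.array([(45,76),(45,100),(-45,100),(19,0),(19,28),(-19,28)])/1e3; rows=np.array([220,285,377,116,160,216])
def pts(p):  # key x along tool x, key up = -tool z; tilt th swings socket to +x
    th,x,z=p; a=k[:,0]; d=.088-k[:,1]
    return np.c_[x+a*np.cos(th)+d*np.sin(th),0*a,z-a*np.sin(th)+d*np.cos(th),1+0*a]
def f(p):
    q=pts(p)@M.T; return K[1,2]+K[1,1]*q[:,1]/q[:,2]-rows
s=least_squares(f,[.7,0,0],x_scale=[.1,.01,.01]); print(s.x,s.fun.round(1))
th=s.x[0]
# tool so that key is vertical: key frame R_key = quat(yaw) tool * Ry(-?)
for sg in(1,-1):
  R=Ro.from_quat(quat(2.29))*Ro.from_euler('y',sg*th); print(sg,'key down dir',R.apply([np.sin(th),0,np.cos(th)]).round(3),'tool z',R.apply([0,0,1]).round(2))
  for dz in(0,.08):
    kc=np.array([.512,-.222,.202+dz]); off=R.apply([s.x[1],0,s.x[2]]); print(r.inverse_kinematics(kc-off,R.as_quat()))
E
```

```text
[0.66108111 0.00678922 0.00480981] [-3.8  2.7 -0.8  1.   1.5 -0.6]
1 key down dir [-0.639  0.729 -0.246] tool z [-0.4   0.46 -0.79]
[ 0.57811302  0.77473929 -0.21192077  1.26346345 -0.13662615  1.71289188
  1.12141436]
[ 0.56921022  0.71504314 -0.20136974  1.17535265 -0.16030628  1.85622537
  1.09691903]
-1 key down dir [-0.  0. -1.] tool z [ 0.4  -0.46 -0.79]
[ 0.16445834  0.18882224 -0.1659461   2.26433935  1.21316724  0.54496597
 -0.30399309]
[ 0.57790729  0.10192395 -0.59139325  2.1290954   0.94343834  0.68211076
  0.03637137]
```

```bash
cat >> h.py <<'E'
th,kx,kz=.661,.0068,.0048
def tilt(kc,yaw):
    R=Ro.from_quat(quat(yaw))*Ro.from_euler('y',-th); return np.array(kc)-R.apply([kx,0,kz]),R.as_quat()
def ext(im):
    h,s,v=hsv(im); m=((h<6)|(h>174))&(s>150)&(v>50); m=blob(m); p=px(m); return p.min(0),p.max(0)
E
python3 - <<'E'
from h import *
r.grip(0.0,120); 
p,q=tilt([.512,-.222,.255],2.29); o=r.get_obs()['tool_pos']
try: r.move_straight(p,rot=q,feed=max(.005,np.linalg.norm(p-o)/2.5))
except r.IKError: print('ikerr line'); r.reach(p,q)
r.wait(.2); print(st(),ext(cam('wrist')[0]))
p,q=tilt([.512,-.222,.225],2.29); r.move_straight(p,feed=.05)
C=cam('scene'); u=proj([[.512,-.222,.17]],C)[0].astype(int); a=C[0][u[1]-60:u[1]+60,u[0]-60:u[0]+60]
D=cam('wrist'); show(np.hstack([cv2.resize(a,(480,480)),D[0][:, 160:480]]),'hov.png'); print(st())
E
```

```text
(22.92, array([ 0.5136, -0.2239,  0.263 ]), array([-0.65,  0.15, -3.47]), array([ 0.76 ,  0.676, -0.031]), 0.128, np.float64(-0.048)) (array([295, 219]), array([344, 378]))
(23.82, array([ 0.5139, -0.2238,  0.2334]), array([-0.41, -0.67, -2.81]), array([0.821, 0.657, 0.024]), 0.132, np.float64(-0.19))
```

View pics/hov.png

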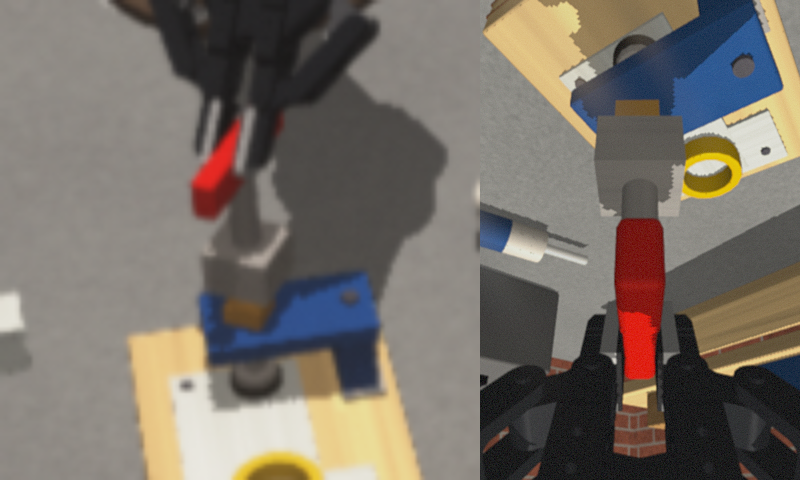

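```bash
python3 - <<'E'
from h import *
p,q=tilt([.512,-.222,.200],2.29)
c=r.move_straight(p,feed=.02,contact_N=5); s=st(); print(c,s,'key z',s[1][2]-p[2]+.2)
E
```

```text
True (24.88, array([ 0.5139, -0.2245,  0.2097]), array([ 3.38, -2.22, -3.11]), array([ 0.165, -0.246,  0.18 ]), 0.133, np.float64(-0.313)) key z 0.20173641769009173
```

```bash
python3 - <<'E'
from h import *
p,q=tilt([.512,-.222,.200],2.29)
o=r.get_obs()['tool_pos']
c=r.move_straight([o[0],o[1],o[2]-.003],feed=.01,contact_N=6); s=st(); print(c,s,'key z',s[1][2]-p[2]+.2)
E
```

```text
True (25.17, array([ 0.5142, -0.2249,  0.2081]), array([ 2.77, -0.8 ,  2.72]), array([ 0.171, -0.039,  0.034]), 0.136, np.float64(-0.324)) key z 0.20013641769009174
```

```bash
python3 - <<'E'
from h import *
r.grip(1.0); o=r.get_obs(); z=Ro.from_quat(o['tcp_rot']).apply([0,0,1])
r.move_straight(o['tool_pos']-.1*z,feed=.2); 
r.reach([.508,-.222,.36],quat(2.29)); r.wait(.2); print(st(),np.round(r.get_obs()['q'],2))
C=cam('wrist'); print(rect(cast(px(red(C[0])),.214,C)),2.29-np.pi)
show(C[0],'onnut.png')
E
```

```text
(27.73, array([ 0.5075, -0.2213,  0.3595]), array([ 0.31, -0.42, -0.16]), array([ 0.043,  0.016, -0.022]), 1.0, np.float64(1.029)) [ 0.33  0.25 -0.02  1.56  0.01  1.34  1.03]
(array([ 0.51036179, -0.21964658]), [12.750940322875977, 89.3614501953125], np.float32(-0.8413425)) -0.8515926535897931
```

View pics/onnut.png

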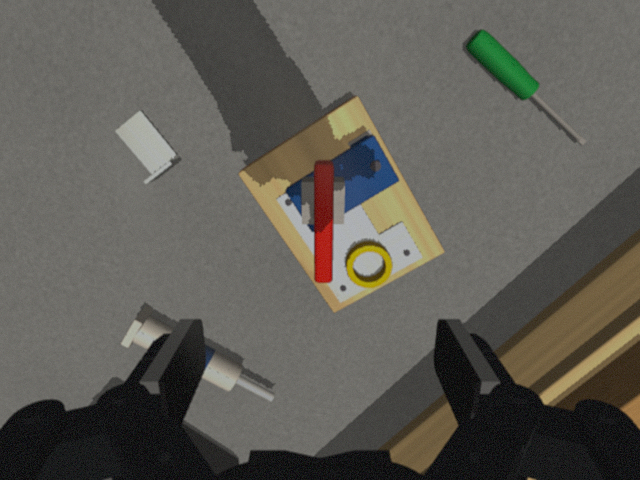

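```bash
python3 - <<'E'
from h import *
r.reach([.511,-.2205,.245],quat(2.30)); r.move_straight([.511,-.2205,.2018],feed=.06); print(st())
r.grip(0.0,100); r.wait(.1); print(st())
q0=r.get_obs()['q'].copy(); b=r.get_obs()['ft_torque'][2]; d=0; hi=0
while d<1.3:
    d+=.05; q=q0.copy(); q[6]-=d; r.move_joints(q); s=st(); t=s[3][2]-b; print(round(d,2),round(t,3),s[2])
    hi=hi+1 if abs(t)>.24 else 0
    if abs(t)>.3 or hi>1: break
print(st())
E
```

```text
(29.18, array([ 0.5112, -0.2206,  0.202 ]), array([ 0.56, -0.02,  0.05]), array([0.011, 0.026, 0.008]), 1.002, np.float64(1.027))
(29.93, array([ 0.5111, -0.2208,  0.2021]), array([-1.46, -1.12,  3.61]), array([-0.163,  0.198,  0.016]), 0.143, np.float64(1.027))
0.05 -0.067 [-0.71 -0.13  2.31]
0.1 -0.016 [ 1.42 -1.04  2.33]
0.15 -0.118 [ 1.01 -1.29  0.76]
0.2 -0.06 [ 1.19 -3.52  1.97]
0.25 -0.005 [ 0.49 -5.73  0.86]
0.3 0.029 [ 0.5  -5.16  1.26]
0.35 -0.002 [ 0.17 -5.45  3.03]
0.4 0.038 [ 1.77 -4.87  1.55]
0.45 0.078 [ 0.63 -5.32  2.28]
0.5 -0.014 [ 0.12 -4.44  2.71]
0.55 0.043 [-0.08 -5.62  1.03]
0.6 0.047 [ 0.96 -5.04  1.98]
0.65 0.027 [ 0.2  -4.74  1.11]
0.7 -0.016 [ 0.67 -5.63  0.42]
0.75 0.04 [ 0.01 -5.43  1.69]
0.8 0.023 [ 1.06 -4.95  1.38]
0.85 -0.018 [ 1.46 -5.62  1.03]
0.9 0.051 [ 0.2  -6.27  1.55]
0.95 0.01 [ 0.94 -5.16  1.59]
1.0 0.009 [ 0.52 -5.91  1.82]
1.05 0.026 [ 0.89 -5.79  2.26]
1.1 0.018 [ 0.61 -6.03  1.04]
1.15 0.048 [ 0.41 -5.74  1.75]
1.2 -0.035 [-0.24 -5.61  1.02]
1.25 0.026 [ 1.11 -5.26  1.82]
1.3 0.011 [ 0.62 -5.43  2.36]
(36.43, array([ 0.5111, -0.2215,  0.2022]), array([ 0.62, -5.43,  2.36]), array([-1.56 , -0.172,  0.027]), 0.142, np.float64(-0.271))
```

```bash
python3 - <<'E'
from h import *
C=cam('wrist'); print('wrist red',ext(C[0]))
q0=r.get_obs()['q'].copy(); d=1.3; hi=0; print('jt',r.get_obs()['joint_torque'][6])
while d<1.9:
    d+=.03; q=q0.copy(); q[6]-=d-1.3; r.move_joints(q)
    T=[];F=[];J=[]
    for i in range(4): o=r.get_obs(); T.append(o['ft_torque'][2]);F.append(o['ft_force']);J.append(o['joint_torque'][6]); r.wait(.02)
    t=np.mean(T); print(round(d,2),round(t,3),np.mean(F,0).round(1),round(np.mean(J),3),o['q'][6].round(3))
    if abs(t)>.24: break
print(st())
E
```

```text
wrist red (array([299, 215]), array([340, 451]))
jt -0.09580789133906364
1.33 0.075 [ 0.8 -4.4  0.7] -0.18 -0.299
1.36 0.104 [ 0.6 -4.6  0.9] -0.196 -0.329
1.39 0.068 [ 0.7 -5.1  1.1] -0.181 -0.36
1.42 0.071 [ 0.7 -4.6  1.1] -0.159 -0.39
1.45 0.103 [ 0.7 -5.1  1.2] -0.158 -0.42
1.48 0.084 [ 0.3 -5.3  0.3] -0.158 -0.45
1.51 0.052 [ 0.3 -5.1  1.3] -0.156 -0.48
1.54 0.079 [ 0.4 -5.3  0.3] -0.156 -0.51
1.57 0.067 [ 0.5 -4.9  0.5] -0.156 -0.54
1.6 0.04 [ 0.1 -5.1  0.9] -0.156 -0.57
1.63 0.079 [ 0.7 -5.   0.9] -0.155 -0.6
1.66 0.054 [ 0.6 -4.8  1. ] -0.155 -0.63
1.69 0.095 [ 0.8 -5.   0.5] -0.183 -0.66
1.72 0.325 [ 0.7 -5.2  1.2] -0.399 -0.689
(40.92, array([ 0.511 , -0.2217,  0.2022]), array([ 0.76, -5.49,  0.99]), array([-1.52 , -0.038,  0.329]), 0.143, np.float64(-0.689))
```

```bash
python3 - <<'E'
from h import *
q=r.get_obs()['q'].copy(); q[6]+=.18; r.move_joints(q); r.wait(.1); print(st(),r.get_obs()['joint_torque'][6])
r.grip(0.0,120); o=r.get_obs()['tool_pos']
x,y=o[0],o[1]-.0008
c=r.move_straight([x,y,.236],feed=.03,contact_N=12); print(c,st())
if not c:
    r.move_straight([x,y,.265],feed=.06); print(st(),ext(cam('wrist')[0]))
    try:
        r.move_straight([.513,.2083,.25],feed=.1); r.wait(.3); print(st(),ext(cam('wrist')[0]),np.round(r.get_obs()['q'],2))
    except r.IKError: print('ik')
E
```

```text
(41.31, array([ 0.511 , -0.2207,  0.2021]), array([-0.49,  1.81,  2.27]), array([ 0.123, -0.01 ,  0.025]), 0.14, np.float64(-0.513)) -0.0026133213395951316
False (42.8, array([ 0.5109, -0.2216,  0.2358]), array([-0.87,  0.57, -2.93]), array([-0.025,  0.001, -0.014]), 0.137, np.float64(-0.507))
(43.43, array([ 0.511 , -0.2216,  0.2651]), array([ 0.03,  0.19, -3.34]), array([-0.005,  0.014, -0.017]), 0.135, np.float64(-0.505)) (array([299, 215]), array([340, 450]))
(48.23, array([0.513 , 0.2082, 0.25  ]), array([-0.18, -0.17, -2.58]), array([ 0.063, -0.035, -0.02 ]), 0.138, np.float64(-1.375)) (array([299, 214]), array([340, 450])) [-0.3   0.33 -0.24  1.72  0.09  1.1  -1.38]
```

```bash
python3 - <<'E'
from h import *
r.move_straight([.513,.2083,.115],feed=.1)
c=r.move_straight([.513,.2083,.0895],feed=.015,contact_N=3.5); print(c,st())
r.grip(1.0); r.wait(.1); r.move_straight([.513,.2083,.16],feed=.08)
r.move_straight([.513,.2083,.30],feed=.15); r.wait(.2); print(st())
C=cam('wrist'); print('key',rect(cast(px(red(C[0])),.104,C)))
D=cam('top'); print('top key',rect(cast(px(red(D[0])),.1,D)))
h,s,v=hsv(D[0]); w=(h>12)&(h<28)&(s>120)&(v>90); w[:,:255]=0;w[:,280:]=0;w[:240]=0;w[280:]=0; print('washer',px(w).mean(0))
# nut angle from above
r.reach([.5,-.2,.26],quat(2.57)) if 0 else None
E
```

```text
True (51.15, array([0.513 , 0.2083, 0.0921]), array([-0.86, -0.21,  5.88]), array([-0.02 ,  0.07 , -0.002]), 0.135, np.float64(-1.435))
(54.25, array([0.5127, 0.2081, 0.2992]), array([0.23, 0.37, 0.48]), array([-0.021, -0.024,  0.049]), 0.999, np.float64(-1.363))
key (array([0.51524347, 0.20964133]), [13.73855972290039, 90.18165588378906], np.float32(0.7568932))
top key (array([0.51521429, 0.20737868]), [14.946187973022461, 91.04487609863281], np.float32(0.7665728))
washer [265.22222222 260.16666667]
```

```bash
python3 -c "
from workcell import r
print(r.finish_job())"
```

```text
the job is handed in; nothing more can be done
None
```

The nut is turned clockwise to its stop, which I felt as a jump from about 0.16 to about 0.33 N m at the expected angle (I did not look at the foot). The key stands upright on its mat, released, and I handed the job in at about 54 s, after the key had slipped to a tilt on the first carry and been re-gripped on the nut.

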